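# Seat a gas cartridge and hold a soda filler on its refill nipple

### The job

Refill the handheld soda filler: stand the steel gas cartridge upright in the round socket of the refill station, fully home, and let go of it. Then take the square-necked filler and press its open mouth squarely down over the tilted nipple until the sprung collar snaps through, and finish with the filler still in the gripper, held pressed on there against the spring. Leave the mug, the jar and the shaker alone.

Things in the scene. Friction and masses are not known exactly. Their poses are not given: they have to be found in the camera images.
- cartridge_center (a point): Bare steel gas cartridge, loose, standing on the counter: cylinder 25 mm in diameter (3 mm chamfer at the foot), straight up to 86 mm, then a shoulder to a 12 mm neck; 110 mm tall, 0.11 to 0.18 kg. The point is on its axis, half-way up (55 mm above its foot); z is its axis, up.
- station: Refill station, fixed, elsewhere each time. Origin on the counter; x, y level, z up. A steel block 45 mm high, x -50 to 50, y -120 to -30 mm, has the socket; a black base 50 mm high, x -65 to 65, y -30 to 120 mm, with a dial on its -x face, carries the tilted dark drum (72 mm in diameter) with the nipple, whose tip is at x -14, y 50, z 126 mm.
- socket (a point): Centre of the mouth of the vertical round socket in the station's steel block: bore 27.5 mm in diameter (2 mm chamfer), 30 mm deep; the mouth is 45 mm above the counter. Axes as the station's. With the cartridge fully home its centre is 25 mm above this point.
- coupler_center (a point): Soda filler (coupler), loose, standing mouth down: 110 mm tall, 0.19 to 0.31 kg. Lower 45 mm: aluminium skirt 40 mm in diameter, with a bore 17 mm in diameter, 42 mm deep, open below. Above it a black square neck, 26 by 26 mm, to grip. The point is on its axis, 55 mm above the rim of the mouth; z is the axis, from mouth to neck; x and y are square to the neck's faces.
- nipple_tip (a point): Tip of the fixed brass nipple: stem 14 mm in diameter, its last 9 mm tapering to 7. z points out along its axis, which leans 20 degrees from vertical to the station's -x; y is level. The sprung collar's top (36 mm in diameter) is 24 mm below the tip at rest, 35 mm fully down; drum face 40 mm below. With its rim on the collar at rest the filler's centre is 31 mm beyond the tip.
- collar (a joint): Travel of the sprung collar down the nipple's axis, m: 0 at rest, 0.011 at its stop. About 8 N starts it, the force peaks at 12 N at 3 mm, then it snaps through: 8.5 N at 6 mm, about 7 N at 8 mm, 11 N just before the hard stop. Beyond 0.0065 it has snapped. It springs back if let go. The filler's rim pushes it.
- mug: Bystander: white ceramic mug, 80 mm in diameter, 90 mm tall; origin under its centre.
- jar: Bystander: amber glass jar, 72 mm in diameter, 100 mm tall; origin under its centre.
- shaker: Bystander: small steel shaker, 40 mm in diameter, 72 mm tall; origin under its centre.
Mind the look-alikes: they are no part of the job. Leave any purple or yellow look-alike of the part that bears coupler_center alone.

How it is judged:
On the way, in this order (a step that is already met when the one before it is completed fails the run):
1. the cartridge stands upright in the socket, fully home, and is let go (horizontal distance between cartridge_center and socket below 0.006 m and z of cartridge_center in the frame of socket below 0.029 m and angle between cartridge_center's own z axis and vertical below 0.12 rad and contact force between the fingers and cartridge below 0.3 N), for 0.2 s.
2. the filler, held square on the nipple, has pushed the collar through its snap (value of joint collar above 0.0065 m and distance between coupler_center and nipple_tip below 0.026 m and angle between the z axis of coupler_center and the z axis of nipple_tip, either way round below 0.12 rad and contact force between the fingers and coupler above 2 N), for 0.2 s.
At the end, for the whole second after the job is handed in: Filler still held (contact over 2 N), square on the nipple (within 0.12 rad, centre within 26 mm of the tip), the collar still and past its snap (over 6.5 mm); cartridge let go in the socket, upright within 0.12 rad, within 6 mm of its axis, at most 4 mm short of home (all of step 1 and all of step 2 and velocity of joint collar between -0.01 and 0.01 m/s); the arm keeps its last pose, push and grip.
It fails at once if the mug is disturbed (moved more than 30 mm) (distance of mug from where it was at the start of the episode above 0.03 m).
It fails at once if the jar is disturbed (moved more than 30 mm) (distance of jar from where it was at the start of the episode above 0.03 m).
It fails at once if the shaker is disturbed (moved more than 30 mm) (distance of shaker from where it was at the start of the episode above 0.03 m).
It also fails if it takes over 64 s, if anything falls off the work surface, if the arm or the gripper's body presses on something with over 40 N, if the wrist force passes 120 N, or if a joint passes its speed limit or range.

### The arm

A 6-joint arm with a two-finger parallel gripper is mounted at the origin on the work surface. World frame = base frame: x ahead of the robot, y to its left, z up, the work surface at z = 0. Lengths are in m, angles in rad, forces in N, time in s.
With the tool pointing down it reaches from about 0.275 to 0.85 m from the base axis. Payload 5.2 kg.
Tool frame: the origin (TCP) lies midway between the tips of the shut fingers; the grasp point (between the pads) lies 19 mm behind it (env.grip_depth is the distance from the TCP to the grasp point, in m); z points along the fingers, y is the line along which they close (so a half turn about z gives the same grasp; the last joint's range is limited). The gripper opens to 85 mm and grips with 20 to 120 N. Pads are 22 mm wide; open, the fingers measure 114 mm over their backs; the gripper's body (76 mm by 85 mm) begins 54 mm behind the grasp point. The pads swing forward as they close: fully open they stand 13 mm farther back than shut.
Start: joints at [1.08, 0.259, 1.535, -0, 1.348, -0.203], TCP at [0.156, 0.527, 0.231] pointing down, gripper open.
Joint ranges: [-3.14, 3.14], [-0.91, 2.08], [0.19, 2.58], [-1.22, 4.36], [0.22, 2.71], [-3.12, 3.12]. Speed limits (rad/s): [2.57, 2.57, 3.14, 3.14, 3.14, 3.14].

### API

Orientations are given as [roll, pitch, yaw] about the fixed x, y, z axes, in that order (R = Rz(yaw) Ry(pitch) Rx(roll)).
In Python, from rig import env, viewer, order gives the robot as it stands.
- The arm moves only by the tool servo_tool, never from a script. Its argument "increments" is one flat list of numbers, 5 for each row, row after row: the gripper command: -1 is fully open, 1 is shut, values between are in proportion, then the shift along the tool's x, y, z each as a share of 30 mm, from -1 to 1, then the turn about the tool's z as a share of 5 degrees, from -1 to 1. In form: [fingers, dx, dy, dz, spin, fingers, dx, dy, dz, spin, ...]. A call has 1 to 8 rows; each row shifts and turns the commanded pose from where the row before left it, along the tool's axes as they then stand; what a row does not reach is not made up. A row lasts 1/8 s, in which the tool goes at most 62.5 mm and 10.7 degrees, less where a joint would pass 70% of its speed; a pose out of reach is approached as far as the arm can. A call with a number of a shift or a turn outside -1 to 1 is refused whole. A call with a gripper value outside its range is refused whole. The fingers move at their own pace and stop on an object; "force" is the grip in N (left out, the last holds). Time passes only in rows, so rows that do not move let the fingers close. It gives the time, the measured TCP pose, the force, the opening and the grip force at its end, in the units of the state.
- env.observe(): the state, without advancing time (a new reading comes with each control period).
- viewer.camera(name): name is "scene" or "top" or "wrist"; returns a dict with "img" (400x640x3 uint8, blue, green, red), "fx", "fy", "cx", "cy" (pixels), "T" (4x4, takes a point from camera to world coordinates). Camera axes: x right, y down, z forward; pixel columns grow to the right and rows downward; lengths in m; the calibration is good to about 2 mm. A picture is of the moment at which its call begins. There is no depth.
- order.finish_job(): hands the job in; it is judged then, once.
The state is a dict: "time": time; "joints": joint angles; "joint_vel": joint speeds; "tau": joint torques, N m; "tcp_pos": TCP position; "ee_rot": TCP orientation; "contact_force": force on the tool from outside, world axes, zero at the start; "wrist_torque": the same for the moment, N m; "opening": finger opening in m; "gripper_force": force on a finger pad.
Only numpy, scipy, OpenCV 4.12 (cv2) and the standard library are available. Lean on these libraries where they do the work, as an engineer would, in place of code of your own. Each camera call takes 0.05 s, during which the arm holds its last target. There are 200 camera calls.

## Working session

There is one attempt and no reset: what is moved stays moved. The work goes in short steps, Python scripts to look and compute and a tool call to move; the robot and the scene stay as the last step left them, time stands still between calls to the robot, and variables do not carry over. Pictures are saved under pics/ and viewed, at most 10 in all, crops included, and the job is handed in when it is done.

Besides the shell and the picture viewer there is one more tool, called after "Emit:" by a JSON object that holds its "op" and its "data", one argument or row to a line. servo_tool: Moves the arm, as the interface text tells. Its arguments: {"type":"object","properties":{"increments":{"type":"array"},"force":{"type":"number"}},"required":["increments"]}

```bash
ls; mkdir -p pics; python3 - <<'E'
from rig import env,viewer,order
import cv2,numpy as np
for n in("scene","top"):
    c=viewer.camera(n); cv2.imwrite(f"pics/{n}0.png",c["img"]); np.savez(f"pics/{n}0.npz",**c); print(n,c["fx"],c["fy"],c["cx"],c["cy"],np.round(c["T"],4).tolist())
o=env.observe(); print(o)
E
```

```text
pics
scene 483.01784619264424 483.01784619264424 327.64859881489366 198.04751475997165 [[-0.4289, 0.7173, -0.5491, 1.236], [0.9032, 0.3298, -0.2747, 0.3484], [-0.016, -0.6137, -0.7893, 1.0999], [0.0, 0.0, 0.0, 1.0]]
top 502.09633604047895 502.09633604047895 321.0626418231502 200.4538298234603 [[-0.0052, -0.992, 0.1262, 0.3807], [-1.0, 0.0049, -0.0029, 0.0193], [0.0023, -0.1262, -0.992, 1.2936], [0.0, 0.0, 0.0, 1.0]]
{'time': 0.1, 'joints': array([ 1.08020437e+00,  2.59278763e-01,  1.53597984e+00, -5.63709900e-06,
        1.34801670e+00, -2.02766044e-01]), 'joint_vel': array([ 0.00049073, -0.00051679, -0.00285566, -0.00035453, -0.00024442,
        0.00037211]), 'tau': array([ 1.00589146e-03, -4.46970427e+01, -2.91244465e+01, -2.47553753e-04,
        6.24808716e-03, -4.12631005e-05]), 'tcp_pos': array([0.15585699, 0.52695182, 0.2305507 ]), 'ee_rot': array([-3.13994337e+00, -3.33467236e-04,  2.85376772e+00]), 'contact_force': array([-0.94330502, -0.71704095,  0.26776054]), 'wrist_torque': array([-0.02391211, -0.03971462, -0.04731995]), 'gripper_force': 0.0, 'opening': 0.08539992215814378}
```

View pics/scene0.png

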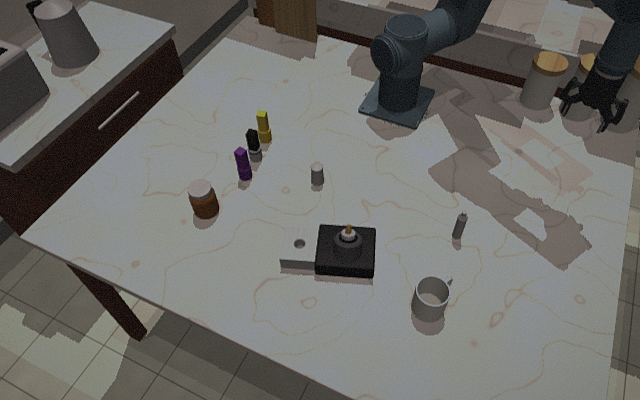

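View pics/top0.png

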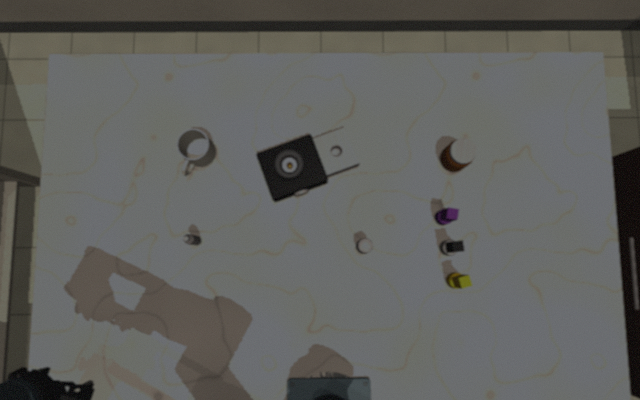

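The filler is the black one between yellow (452,280 in top) and purple (446,215), near (453,247). The cartridge is near (193,239), with the station around (300,165). I'll enlarge these for precise pixels.

```bash
cat > h.py <<'E'
import numpy as np,cv2
def load(n): return dict(np.load(f"pics/{n}.npz"))
def proj(c,P):
    T=c["T"]; q=(np.atleast_2d(P)-T[:3,3])@T[:3,:3]
    return np.c_[c["fx"]*q[:,0]/q[:,2]+c["cx"],c["fy"]*q[:,1]/q[:,2]+c["cy"]]
def ray(c,u,v,z):
    T=c["T"]; d=T[:3,:3]@np.array([(u-c["cx"])/c["fx"],(v-c["cy"])/c["fy"],1]); o=T[:3,3]
    return o+d*(z-o[2])/d[2]
def crop(img,u,v,w,h,s): return cv2.convertScaleAbs(cv2.resize(img[v:v+h,u:u+w],None,fx=s,fy=s,interpolation=cv2.INTER_CUBIC),alpha=1.6 if img.mean()<80 else 1)
E
python3 - <<'E'
from h import *
t=load("top0")["img"];s=load("scene0")["img"]
a=np.hstack([crop(s,275,215,110,65,4),crop(t,250,120,85,65,4)])
a=a[:,:780]
b=np.hstack([crop(s,440,205,40,40,6),crop(t,170,220,40,40,6),crop(t,430,225,50,40,6)])
b=cv2.copyMakeBorder(b,0,0,0,780-b.shape[1],0) if b.shape[1]<780 else b[:,:780]
cv2.imwrite("pics/c1.png",np.vstack([a,b]))
E
```

```text
(no output)
```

View pics/c1.png

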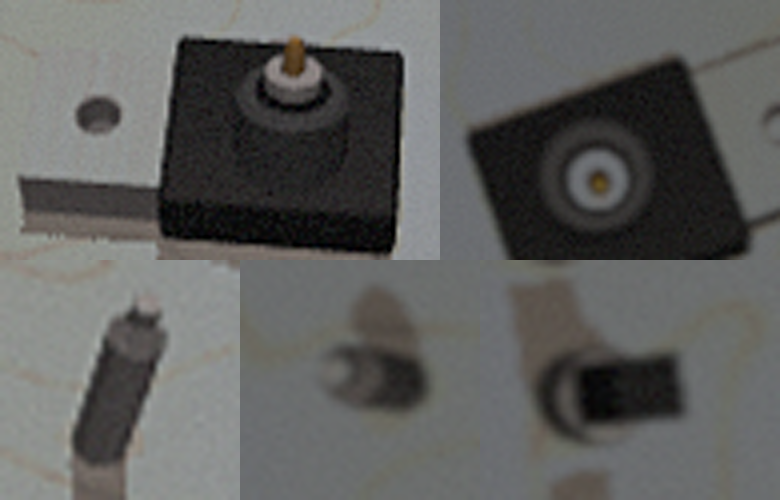

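```bash
python3 - <<'E'
from h import *
from scipy.optimize import least_squares
S=load("scene0");T=load("top0")
print("sock",ray(S,299.3,244,.045),ray(T,336,151,.045))
print("cart",ray(S,464.7,212,.11),ray(T,185.8,238.3,.11))
print("fill",ray(T,458.2,245.8,.11))
print("tip",ray(S,348.5,224.5,.126),ray(T,290,165.8,.126))
L=[(S,(-65,-30,50),(320,224.5)),(S,(-65,120,50),(375.5,228.3)),(S,(65,-30,50),(315.8,266.3)),
(T,(65,120,50),(257.5,152.5)),(T,(65,-30,50),(310,134.5)),(T,(-65,-30,50),(327,180.5)),(S,(-14,50,126),(348.5,224.5)),(T,(-14,50,126),(290,165.8))]
def f(p):
    r=[]
    for c,P,q in L:
        P=np.array(P)/1e3;ca,sa=np.cos(p[2]),np.sin(p[2])
        W=[p[0]+ca*P[0]-sa*P[1],p[1]+sa*P[0]+ca*P[1],P[2]]
        r+=list(proj(c,W)[0]-q)
    return np.array(r)
b=min((least_squares(f,[.6,.1,a]) for a in(0,1.5,3,-1.5)),key=lambda r:r.cost)
p=b.x;print(p,np.round(b.fun,1))
ca,sa=np.cos(p[2]),np.sin(p[2])
for n,x,y in(("tip",-.014,.05),("sock?",0,-.075)):print(n,p[0]+ca*x-sa*y,p[1]+sa*x+ca*y)
print("mug",ray(T,193,150,.09),"jar",ray(T,460,150,.1),"shaker",ray(T,364,246,.07))
for n,u,v in(("y",459,281),("p",450,215)):print(n,ray(T,u,v,.11))
E
```

```text
sock [ 0.6683313  -0.02080208  0.045     ] [ 0.66590325 -0.02291889  0.045     ]
cart [0.44313472 0.33750651 0.11      ] [0.44307909 0.33450555 0.11      ]
fill [ 0.42221262 -0.30596931  0.11      ]
tip [0.61129261 0.09100778 0.126     ] [0.61218785 0.08892259 0.126     ]
[0.64110869 0.04875313 0.3406955 ] [-0.6 -1.7  0.6 -1.2 -2.3 -0.7 -3.1 -0.2  0.3 -1.8  0.7 -0.2  0.1  0.
 -1.   0.4]
tip 0.6112062388332391 0.09120125242667221
sock? 0.666169390857896 -0.02193606201694743
mug [0.65976394 0.32843208 0.09      ] jar [ 0.65440782 -0.32229775  0.1       ] shaker [ 0.42430451 -0.08798121  0.07      ]
y [ 0.34047104 -0.30458984  0.11      ]
p [ 0.4950169  -0.28941797  0.11      ]
```

Emit:
{"op": "servo_tool", "data": {
  "increments": [-1, -1, -0.308, 0.2, 0, -1, -1, -0.308, 0.2, 0, -1, -1, -0.308, 0.2, 0, -1, -1, -0.308, 0.2, 0, -1, -1, -0.308, 0.2, 0, -1, -1, -0.308, 0.2, 0, -1, -1, -0.308, 0.2, 0, -1, -1, -0.308, 0.2, 0]
}}

```text
time: 1.1
tcp_pos: [0.3658, 0.3876, 0.1827]
ee_rot: [-3.141, -0.001, 2.854]
contact_force: [0.2, 0.1, -0.2]
opening: 0.0856
gripper_force: 0.0
```

Emit:
{"op": "servo_tool", "data": {
  "increments": [-1, -1, -0.308, 0.2, 0, -1, -1, -0.308, 0.2, 0, -1, -0.98, -0.308, 0.2, 0, -1, 0, 0, 0, 0]
}}

```text
time: 1.6
tcp_pos: [0.4442, 0.335, 0.1643]
ee_rot: [-3.14, -0.001, 2.851]
contact_force: [0.3, 0.2, 0.4]
opening: 0.0853
gripper_force: 0.0
```

```bash
cat >> h.py <<'E'
def snap(n,name):
    from rig import viewer
    c=viewer.camera(n); np.savez(f"pics/{name}.npz",**c); cv2.imwrite(f"pics/{name}.png",c["img"]); return c
def rot(o):
    from scipy.spatial.transform import Rotation as R
    return R.from_euler("xyz",o["ee_rot"]).as_matrix()
def plan(o,target):
    d=rot(o).T@(np.array(target)-o["tcp_pos"]); print("tcp",o["tcp_pos"].round(4),"rot",o["ee_rot"].round(3),"shares",(d/.03).round(3))
E
python3 - <<'E'
from h import *
from rig import env
c=snap("wrist","w1");o=env.observe();plan(o,[.443,.336,.065]);print(o["joints"].round(3),o["time"],proj(c,[[.443,.336,.11],[.443,.336,0]]))
E
```

```text
tcp [0.4432 0.3358 0.1646] rot [-3.141e+00 -1.000e-03  2.852e+00] shares [3.000e-03 8.000e-03 3.319e+00]
[ 0.448  0.323  1.616  0.     1.204 -0.834] 1.65 [[321.80670892 216.99952386]
 [321.6721574  185.6630864 ]]
```

View pics/w1.png

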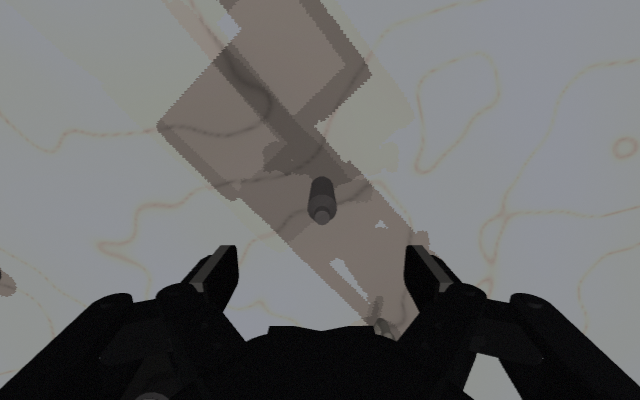

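The neck top is at (322,217), exactly where predicted. Descend and grip.

Emit:
{"op": "servo_tool", "data": {
  "increments": [-1, 0, 0, 0.95, 0, -1, 0, 0, 0.95, 0, -1, 0, 0, 0.95, 0, -1, 0, 0, 0.93, 0, -1, 0, 0, 0, 0, 1, 0, 0, 0, 0, 1, 0, 0, 0, 0, 1, 0, 0, 0, 0],
  "force": 40
}}

```text
time: 2.65
tcp_pos: [0.4437, 0.3368, 0.053]
ee_rot: [3.14, 0.001, 2.854]
contact_force: [0.3, 0.9, 0.5]
opening: 0.0322
gripper_force: 0.0
```

Emit:
{"op": "servo_tool", "data": {
  "increments": [1, 0, 0, 0, 0, 1, 0, 0, 0, 0, 1, 0, 0, 0, 0]
}}

```text
time: 3.02
tcp_pos: [0.4436, 0.3365, 0.0529]
ee_rot: [3.141, 0.001, 2.854]
contact_force: [-1.8, -1.8, 6.7]
opening: 0.0237
gripper_force: 39.1
```

Emit:
{"op": "servo_tool", "data": {
  "increments": [1, 0, 0, -1, 0, 1, 0, 0, -1, 0, 1, 0, 0, -1, 0, 1, 0, 0, -1, 0, 1, 0, 0, -1, 0, 1, -0.957, -0.848, 0, 0, 1, -0.957, -0.848, 0, 0, 1, -0.957, -0.848, 0, 0]
}}

```text
time: 4.03
tcp_pos: [0.5041, 0.2379, 0.2017]
ee_rot: [-3.141, -0.001, 2.854]
contact_force: [0.1, 0.5, -1.7]
opening: 0.0239
gripper_force: 39.8
```

Emit:
{"op": "servo_tool", "data": {
  "increments": [1, -0.957, -0.848, 0, 0, 1, -0.957, -0.848, 0, 0, 1, -0.957, -0.848, 0, 0, 1, -0.957, -0.848, 0, 0, 1, -0.957, -0.848, 0, 0, 1, -0.957, -0.848, 0, 0, 1, -0.957, -0.848, 0, 0, 1, -0.957, -0.848, 0, 0]
}}

```text
time: 5.03
tcp_pos: [0.6667, -0.0226, 0.2013]
ee_rot: [3.142, -0.001, 2.854]
contact_force: [-0.3, -0.2, -0.4]
opening: 0.0236
gripper_force: 39.8
```

Emit:
{"op": "servo_tool", "data": {
  "increments": [1, 0, 0, 0.8, 0, 1, 0, 0, 0.8, 0, 1, 0, 0, 0, 0]
}}

```text
time: 5.4
tcp_pos: [0.6645, -0.0214, 0.1509]
ee_rot: [-3.141, -0.006, 2.853]
contact_force: [-1.4, 0.9, -1.0]
opening: 0.0239
gripper_force: 39.7
```

```bash
python3 - <<'E'
from h import *
from rig import env
c=snap("wrist","w2");o=env.observe();plan(o,[.667,-.0215,.066]);print(o["joints"].round(3),o["time"],o["contact_force"])
print(proj(c,[[.667,-.0215,.045]]))
s=snap("scene","s2");t=snap("top","t2")
a=c["img"];b=np.hstack([crop(s["img"],260,180,90,80,3),crop(t["img"],290,110,120,80,3)])
cv2.imwrite("pics/c2.png",np.vstack([a[80:400],b[:,:640] if b.shape[1]>=640 else cv2.copyMakeBorder(b,0,0,0,640-b.shape[1],0)]))
E
```

```text
tcp [ 0.6656 -0.0214  0.1528] rot [-3.141e+00 -3.000e-03  2.854e+00] shares [-0.053  0.011  2.892]
[-0.199  0.522  1.336  0.     1.287 -1.482] 5.45 [ 0.79371866 -0.11824781 -1.33680037]
[[321.60373787 203.63937956]]
```

View pics/c2.png

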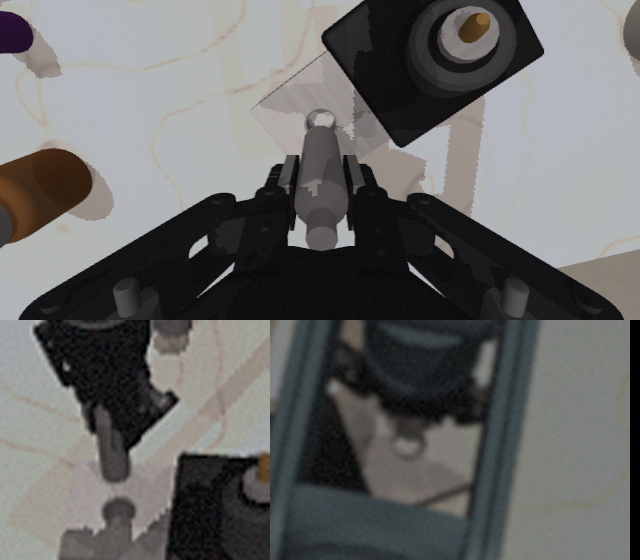

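The socket rim centre reads (321.5, ~204) in the wrist picture, against a prediction of (321.6,203.6). It is aligned to about 1 mm, so insert.

Emit:
{"op": "servo_tool", "data": {
  "increments": [1, -0.04, 0, 0.6, 0, 1, 0, 0, 0.6, 0, 1, 0, 0, 0.4, 0, 1, 0, 0, 0.2, 0, 1, 0, 0, 0.2, 0, 1, 0, 0, 0.2, 0]
}}

```text
time: 6.3
tcp_pos: [0.668, -0.022, 0.0879]
ee_rot: [3.142, 0.001, 2.854]
contact_force: [0.3, -0.2, -1.2]
opening: 0.0237
gripper_force: 39.8
```

Emit:
{"op": "servo_tool", "data": {
  "increments": [1, 0, 0, 0.3, 0, 1, 0, 0, 0.2, 0, 1, 0, 0, 0.1, 0, 1, 0, 0, 0.06, 0, 1, 0, 0, 0.05, 0, 1, 0, 0, 0, 0]
}}

```text
time: 7.05
tcp_pos: [0.6679, -0.0219, 0.068]
ee_rot: [-3.142, 0.001, 2.854]
contact_force: [-1.8, 0.3, 5.4]
opening: 0.0234
gripper_force: 40.4
```

Emit:
{"op": "servo_tool", "data": {
  "increments": [1, 0, 0, 0.05, 0, 1, 0, 0, 0, 0, -0.3, 0, 0, 0, 0, -0.3, 0, 0, 0, 0, -0.3, 0, 0, 0, 0, -0.3, 0, 0, 0, 0]
}}

```text
time: 7.8
tcp_pos: [0.6676, -0.0219, 0.0648]
ee_rot: [3.142, -0.0, 2.854]
contact_force: [-0.4, 1.0, 1.0]
opening: 0.0556
gripper_force: 0.0
```

Emit:
{"op": "servo_tool", "data": {
  "increments": [-0.3, 0, 0, -1, 0, -0.3, 0, 0, -1, 0, -0.3, 0, 0, -1, 0, -0.3, 0, 0, -1, 0, -0.3, 0, 0, 0, 0]
}}

```text
time: 8.43
tcp_pos: [0.6694, -0.0221, 0.1881]
ee_rot: [3.141, 0.006, 2.854]
contact_force: [-0.2, 0.0, -0.5]
opening: 0.0557
gripper_force: 0.0
```

```bash
python3 - <<'E'
from h import *
from rig import env
c=snap("wrist","w3");o=env.observe();plan(o,[.422,-.306,.19]);print(o["joints"].round(3),o["time"])
P=[[.667,-.0215,.125],[.667,-.0215,.045]]
print(proj(c,P)); cv2.imwrite("pics/c3.png",c["img"])
E
```

```text
tcp [ 0.6682 -0.022   0.186 ] rot [3.141e+00 2.000e-03 2.854e+00] shares [  5.183 -11.408  -0.147]
[-0.199  0.499  1.29   0.     1.351 -1.482] 8.475
[[320.81181196 211.59098588]
 [320.82593405 188.09965916]]
```

View pics/c3.png

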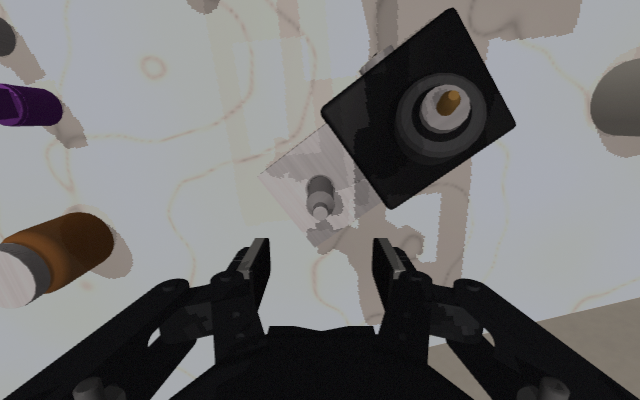

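Cartridge top is at (320,212), matching the prediction for fully home (320.8,211.6). On to the filler.

Emit:
{"op": "servo_tool", "data": {
  "increments": [-0.3, 0.432, -0.951, 0, 0, -0.3, 0.432, -0.951, 0, 0, -0.3, 0.432, -0.951, 0, 0, -0.3, 0.432, -0.951, 0, 0, -0.3, 0.432, -0.951, 0, 0, -0.3, 0.432, -0.951, 0, 0, -0.3, 0.432, -0.951, 0, 0, -0.3, 0.432, -0.951, 0, 0]
}}

```text
time: 9.48
tcp_pos: [0.5019, -0.2114, 0.1833]
ee_rot: [3.141, -0.003, 2.854]
contact_force: [1.0, -0.9, 1.0]
opening: 0.0554
gripper_force: 0.0
```

Emit:
{"op": "servo_tool", "data": {
  "increments": [-0.3, 0.432, -0.951, 0, 0, -0.3, 0.432, -0.951, 0, 0, -0.3, 0.432, -0.951, 0, 0, -0.3, 0.432, -0.951, 0, 0, -0.3, 0, 0, 0, -0.83, -0.3, 0, 0, 0, -0.83, -0.3, 0, 0, 0, -0.83, -0.3, 0, 0, 0, -0.83]
}}

```text
time: 10.48
tcp_pos: [0.4206, -0.3053, 0.1833]
ee_rot: [3.139, -0.002, -3.137]
contact_force: [0.4, 0.2, -0.3]
opening: 0.0555
gripper_force: 0.0
```

Emit:
{"op": "servo_tool", "data": {
  "increments": [-0.6, 0, 0, 0, 0]
}}

```text
time: 10.6
tcp_pos: [0.4207, -0.3054, 0.1836]
ee_rot: [3.139, -0.002, -3.14]
contact_force: [-0.3, -0.4, -0.1]
opening: 0.0681
gripper_force: 0.0
```

```bash
python3 - <<'E'
from h import *
from rig import env
print("tip",ray(load("w3"),454,96,.126))
c=snap("wrist","w4");o=env.observe();plan(o,[.422,-.306,.06]);print(o["joints"].round(3),o["time"])
print(proj(c,[[.422,-.306,.11]]))
E
```

```text
tip [0.61284798 0.08987403 0.126     ]
tcp [ 0.4208 -0.3055  0.1839] rot [ 3.140e+00 -2.000e-03 -3.141e+00] shares [-0.045 -0.025  4.128]
[-0.843  0.244  1.675  0.     1.224 -2.414] 10.65
[[319.86559231 212.68467209]]
```

View pics/w4.png

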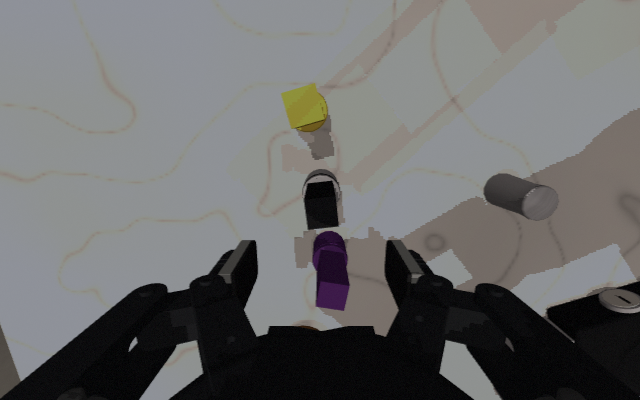

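```bash
python3 - <<'E'
from h import *
from rig import env
c=load("w4");o=env.observe();t=ray(c,322,212,.11);print(t)
a,b=ray(c,307,229,.11),ray(c,339,227,.11);print(a,b,"edge deg",np.degrees(np.arctan2(*(b-a)[1::-1])), "tool y",rot(o)[:,1])
plan(o,[t[0],t[1],.061])
E
```

```text
[ 0.42141783 -0.30426873  0.11      ]
[ 0.43611289 -0.31661927  0.11      ] [ 0.43436212 -0.29025053  0.11      ] edge deg 93.79861241133317 tool y [-4.49592648e-04  9.99998405e-01  1.72866082e-03]
tcp [ 0.4208 -0.3055  0.1839] rot [ 3.140e+00 -2.000e-03 -3.141e+00] shares [-0.026  0.033  4.095]
```

Emit:
{"op": "servo_tool", "data": {
  "increments": [-0.6, -0.02, 0.03, 0, -0.7, -0.6, 0, 0, 0.9, 0, -0.6, 0, 0, 0.9, 0, -0.6, 0, 0, 0.9, 0, -0.6, 0, 0, 0.9, 0, -0.6, 0, 0, 0.5, 0, 1, 0, 0, 0, 0, 1, 0, 0, 0, 0],
  "force": 30
}}

```text
time: 11.65
tcp_pos: [0.4224, -0.3056, 0.0629]
ee_rot: [-3.141, 0.001, -3.079]
contact_force: [-0.2, -0.4, 0.0]
opening: 0.0327
gripper_force: 0.0
```

Emit:
{"op": "servo_tool", "data": {
  "increments": [1, 0, 0, 0, 0, 1, 0, 0, 0, 0, 1, 0, 0, 0, 0]
}}

```text
time: 12.02
tcp_pos: [0.4226, -0.3057, 0.0631]
ee_rot: [-3.14, 0.001, -3.079]
contact_force: [0.2, -0.8, 4.5]
opening: 0.0257
gripper_force: 34.7
```

Emit:
{"op": "servo_tool", "data": {
  "increments": [1, 0, 0, -1, 0, 1, 0, 0, -1, 0, 1, 0, 0, -1, 0, 1, 0, 0, -1, 0, 1, 0, 0, -1, 0, 1, 0, 0, -1, 0, 1, -0.557, 0.986, 0, 0, 1, -0.557, 0.986, 0, 0]
}}

```text
time: 13.02
tcp_pos: [0.4513, -0.2432, 0.2418]
ee_rot: [3.141, -0.001, -3.08]
contact_force: [0.9, -1.1, -2.5]
opening: 0.026
gripper_force: 33.9
```

Emit:
{"op": "servo_tool", "data": {
  "increments": [1, -0.557, 0.986, 0, 0, 1, -0.557, 0.986, 0, 0, 1, -0.557, 0.986, 0, 0, 1, -0.557, 0.986, 0, 0, 1, -0.557, 0.986, 0, 0, 1, -0.557, 0.986, 0, 0, 1, -0.557, 0.986, 0, 0, 1, -0.557, 0.986, 0, 0]
}}

```text
time: 14.02
tcp_pos: [0.5697, 0.0018, 0.2411]
ee_rot: [3.141, -0.002, -3.079]
contact_force: [0.4, -0.5, -3.2]
opening: 0.0256
gripper_force: 33.9
```

Emit:
{"op": "servo_tool", "data": {
  "increments": [1, -0.557, 0.986, 0, 0, 1, -0.557, 0.986, 0, 0, 1, -0.557, 0.986, 0, 0, 1, 0, 0, 0, -0.8, 1, 0, 0, 0, -0.8, 1, 0, 0, 0, -0.8, 1, 0, 0, 0, -0.8, 1, 0, 0, 0, 0]
}}

```text
time: 15.02
tcp_pos: [0.6139, 0.0923, 0.2411]
ee_rot: [3.141, -0.002, -2.8]
contact_force: [-0.2, -0.7, -2.8]
opening: 0.0257
gripper_force: 33.9
```

```bash
python3 - <<'E'
from h import *
from rig import env
c=snap("wrist","w5");o=env.observe();plan(o,[.6153,.0918,.214]);print(o["joints"].round(3),o["time"])
print(proj(c,[[.6115,.0905,.126]]))
s=snap("scene","s5")
p=o["tcp_pos"];print("scene: tip",proj(s,[.6115,.0905,.126]),"rim",proj(s,p-[0,0,.063]),"top",proj(s,p+[0,0,.047]))
cv2.imwrite("pics/c5.png",np.vstack([c["img"][100:330],cv2.resize(crop(s["img"],290,130,140,70,4),(640,320))]))
E
```

```text
tcp [0.614  0.0923 0.2413] rot [ 3.141e+00 -2.000e-03 -2.801e+00] shares [-0.037 -0.032  0.91 ]
[-0.03   0.382  1.336 -0.     1.425 -1.942] 15.075
[[319.74914238 195.31260606]]
scene: tip [[348.2758596  224.49179994]] rim [[348.95817821 212.89419351]] top [[349.90844316 183.13503957]]
```

View pics/c5.png

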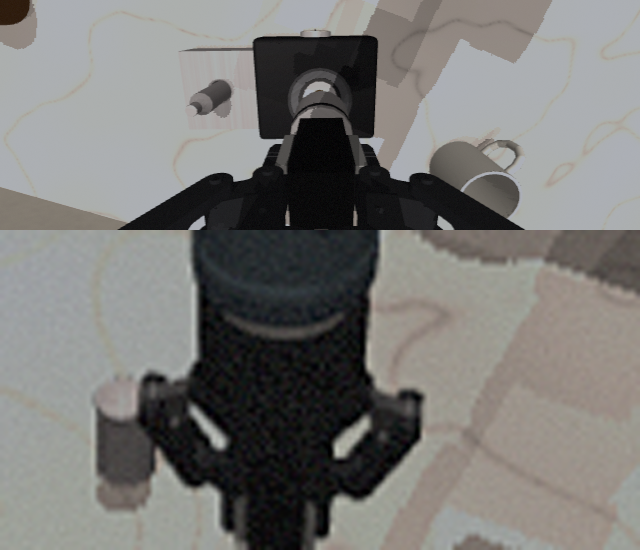

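Emit:
{"op": "servo_tool", "data": {
  "increments": [1, -0.06, -0.03, 0.8, 0, 1, 0, 0, 0.7, 0, 1, 0, 0, 0.2, 0, 1, 0, 0, 0.15, 0, 1, 0, 0, 0.1, 0, 1, 0, 0, 0, 0],
  "force": 20
}}

```text
time: 15.88
tcp_pos: [0.6167, 0.0921, 0.184]
ee_rot: [-3.141, 0.001, -2.799]
contact_force: [-0.3, -0.7, -3.1]
opening: 0.0255
gripper_force: 33.8
```

Emit:
{"op": "servo_tool", "data": {
  "increments": [1, 0, 0, 0.12, 0, 1, 0.1, 0, 0.08, 0, 1, 0.1, 0, 0.08, 0, 1, 0.1, 0, 0.08, 0]
}}

```text
time: 16.38
tcp_pos: [0.6095, 0.0892, 0.1741]
ee_rot: [-3.14, 0.004, -2.799]
contact_force: [3.6, 1.6, 2.9]
opening: 0.0258
gripper_force: 31.8
```

Emit:
{"op": "servo_tool", "data": {
  "increments": [1, 0.1, 0, 0.06, 0, 1, 0.1, 0, 0.06, 0, 1, 0.1, 0, 0.06, 0]
}}

```text
time: 16.75
tcp_pos: [0.5995, 0.0859, 0.1674]
ee_rot: [-3.141, 0.0, -2.799]
contact_force: [4.7, 0.5, 1.4]
opening: 0.0257
gripper_force: 31.8
```

```bash
python3 - <<'E'
from h import *
from rig import env
c=snap("wrist","w6");o=env.observe();plan(o,[.5932,.0836,.1615]);print(o["contact_force"],o["wrist_torque"],o["time"])
s=snap("scene","s6")
cv2.imwrite("pics/c6.png",np.vstack([c["img"][150:350],cv2.resize(crop(s["img"],310,175,80,50,8),(640,400))]))
E
```

```text
tcp [0.599  0.0857 0.167 ] rot [-3.141e+00 -1.000e-03 -2.799e+00] shares [ 0.205 -0.002  0.185]
[ 3.37658176 -0.32893148  0.72489084] [ 0.11225344 -1.02717409 -0.01118857] 16.8
```

View pics/c6.png

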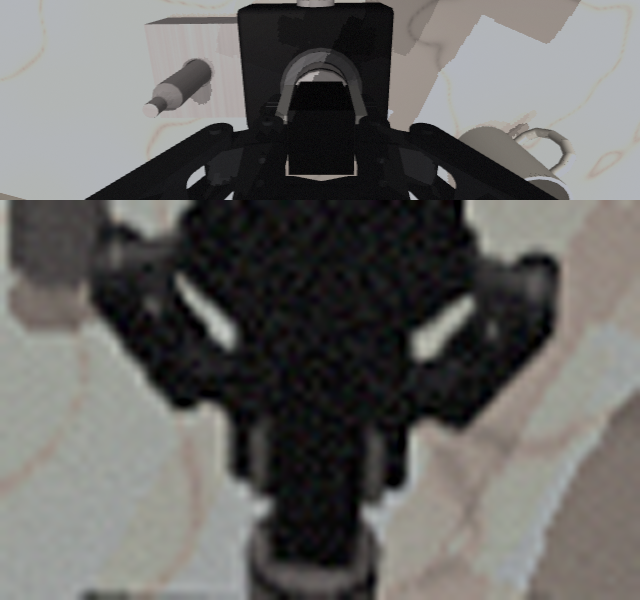

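The filler is visibly tilting in the pads, with its top edge now at v≈325 in the wrist view, as intended. Continue to collar contact.

Emit:
{"op": "servo_tool", "data": {
  "increments": [1, 0.1, 0, 0.06, 0, 1, 0.1, 0, 0.06, 0, 1, 0.05, 0, 0.06, 0, 1, 0, 0, 0, 0]
}}

```text
time: 17.35
tcp_pos: [0.5922, 0.0834, 0.1617]
ee_rot: [3.142, -0.001, -2.799]
contact_force: [2.3, -0.5, -0.0]
opening: 0.0258
gripper_force: 31.5
```

Emit:
{"op": "servo_tool", "data": {
  "increments": [1, -0.017, 0, 0.047, 0, 1, -0.017, 0, 0.047, 0, 1, 0, 0, 0, 0]
}}

```text
time: 17.73
tcp_pos: [0.5928, 0.0836, 0.16]
ee_rot: [-3.141, -0.001, -2.799]
contact_force: [-1.6, -1.5, 7.8]
opening: 0.0258
gripper_force: 32.6
```

Emit:
{"op": "servo_tool", "data": {
  "increments": [1, -0.017, 0, 0.047, 0, 1, -0.017, 0, 0.047, 0, 1, -0.017, 0, 0.047, 0, 1, -0.017, 0, 0.047, 0, 1, 0, 0, 0, 0],
  "force": 50
}}

```text
time: 18.35
tcp_pos: [0.5949, 0.0844, 0.154]
ee_rot: [-3.141, -0.001, -2.799]
contact_force: [-0.7, -1.0, 5.7]
opening: 0.0257
gripper_force: 50.9
```

Emit:
{"op": "servo_tool", "data": {
  "increments": [1, -0.017, 0, 0.047, 0, 1, -0.017, 0, 0.047, 0, 1, 0, 0, 0, 0]
}}

```text
time: 18.73
tcp_pos: [0.5958, 0.0847, 0.1513]
ee_rot: [-3.141, -0.001, -2.799]
contact_force: [-0.1, -1.0, 6.3]
opening: 0.0253
gripper_force: 51.1
```

Emit:
{"op": "servo_tool", "data": {
  "increments": [1, -0.011, 0, 0.03, 0, 1, -0.011, 0, 0.03, 0, 1, 0, 0, 0, 0]
}}

```text
time: 19.1
tcp_pos: [0.596, 0.0847, 0.1511]
ee_rot: [-3.141, -0.001, -2.799]
contact_force: [-6.3, -1.7, 16.4]
opening: 0.0253
gripper_force: 52.5
```

```bash
python3 - <<'E'
from h import *
from rig import env
c=snap("wrist","w7");s=snap("scene","s7");o=env.observe();G=o["tcp_pos"]+[0,0,.019]
x=rot(o)[:,0];y=rot(o)[:,1]
img=c["img"].copy()
for ang,col in((20,(0,255,0)),(13,(0,0,255)),(27,(255,0,0))):
    a=np.radians(ang);n=np.cos(a)*np.array([0,0,1])+np.sin(a)*x;e=np.cross(y,n)
    top=[G+.028*n+sx*.013*e+sy*.013*y for sx,sy in((1,1),(1,-1),(-1,-1),(-1,1))]
    cv2.polylines(img,[proj(c,top).round().astype(np.int32)],True,col,1)
cv2.imwrite("pics/c7.png",np.vstack([cv2.convertScaleAbs(cv2.resize(img[190:350,220:420],(700,560),interpolation=cv2.INTER_CUBIC),alpha=2)]))
print(o["contact_force"],o["gripper_force"],o["time"])
E
```

```text
[-5.73663459 -1.77377967 16.85030274] 52.54640579223633 19.2
```

View pics/c7.png

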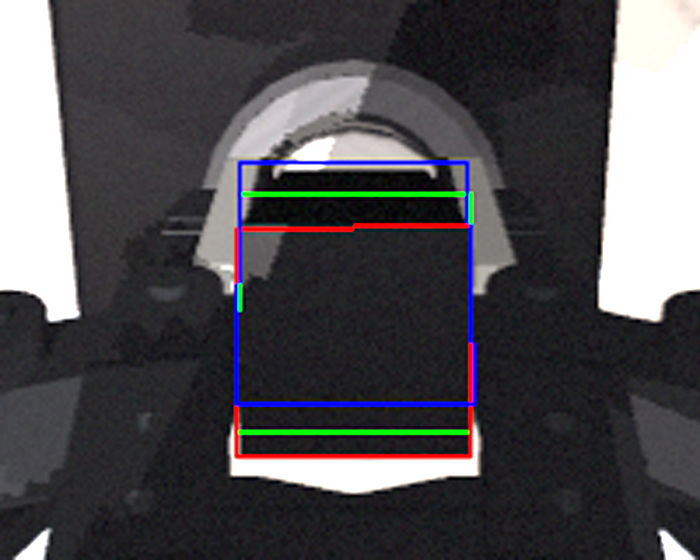

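```bash
python3 - <<'E'
from h import *
c=load("w7");w=load("w3")
g=cv2.cvtColor(c["img"],cv2.COLOR_BGR2GRAY)
x=np.array([np.cos(-2.80),np.sin(-2.80),0]);y=np.array([np.sin(-2.8),-np.cos(-2.8),0]);Z=np.array([0,0,1.])
tip=np.array([.6119,.0902,.126])
d=lambda a:np.cos(np.radians(a))*Z+np.sin(np.radians(a))*x
n=d(20)
t=np.linspace(0,2*np.pi,73)
def circ(C,n,r): 
    e=np.cross(y,n);p=proj(c,C+r*(np.cos(t)[:,None]*e+np.sin(t)[:,None]*y));return p[:,1].min().round(1),p[:,1].max().round(1),p[:,0].min().round(1),p[:,0].max().round(1)
print("drum",circ(tip-.04*n,n,.036))
for a in(12,16,20,24):
    m=d(a);R=tip-.035*n;e=np.cross(y,m)  # rim centre at collar centre
    print(a,"skirt top",circ(R+.045*m,m,.02),"rim",circ(R,m,.02),"face",proj(c,[R+.11*m+.013*e,R+.11*m-.013*e,R+.045*m+.013*e])[:,1].round(1))
G=np.array([.596,.0847,.1701]);print("grip rel tip x,z",(G-tip)@x,G[2]-tip[2])
print("col320",g[195:330,320].tolist())
print("col295",g[195:330,295].tolist())
E
```

```text
drum (np.float64(206.7), np.float64(297.5), np.float64(275.7), np.float64(365.5))
12 skirt top (np.float64(237.7), np.float64(300.9), np.float64(288.4), np.float64(352.6)) rim (np.float64(226.8), np.float64(277.2), np.float64(295.1), np.float64(346.1)) face [352.3 287.4 290. ]
16 skirt top (np.float64(232.4), np.float64(296.8), np.float64(288.4), np.float64(352.7)) rim (np.float64(226.6), np.float64(277.7), np.float64(295.1), np.float64(346.1)) face [334.1 267.1 285.5]
20 skirt top (np.float64(227.2), np.float64(292.3), np.float64(288.4), np.float64(352.6)) rim (np.float64(226.5), np.float64(278.1), np.float64(295.1), np.float64(346.1)) face [314.9 247.  280.7]
24 skirt top (np.float64(222.3), np.float64(287.5), np.float64(288.5), np.float64(352.6)) rim (np.float64(226.6), np.float64(278.4), np.float64(295.1), np.float64(346.1)) face [294.9 227.5 275.7]
grip rel tip x,z 0.016823770042489167 0.0441
col320 [24, 21, 21, 21, 20, 22, 20, 21, 23, 21, 20, 23, 54, 58, 57, 57, 52, 91, 92, 94, 95, 94, 90, 86, 89, 88, 79, 58, 60, 42, 59, 37, 58, 91, 99, 102, 102, 103, 104, 104, 105, 103, 102, 5
[... 219 characters left out ...]
5, 15, 15, 15, 15, 15, 15, 14, 13, 15, 17, 16, 15, 14, 15, 16, 15, 16, 14, 14, 16, 13, 13, 13, 28, 122, 150, 149, 150, 149, 150, 147, 147, 145]
col295 [21, 23, 19, 22, 20, 24, 22, 24, 23, 27, 29, 28, 28, 25, 21, 24, 22, 20, 22, 21, 39, 57, 62, 62, 61, 61, 78, 98, 99, 100, 103, 104, 103, 100, 99, 100, 100, 102, 103, 100, 17, 14, 16, 14, 12, 11, 15, 14, 13, 12, 12, 4, 5, 2, 7, 7, 8, 11, 11, 40, 51, 52, 50, 47, 48, 49, 49, 48, 48, 47, 47, 47, 47, 46, 40, 16, 17, 16, 17, 18, 19, 15, 17, 13, 13, 16, 15, 18, 16, 16, 19, 16, 14, 14, 17, 18, 18, 14, 14, 11, 13, 20, 18, 10, 12, 14, 15, 17, 15, 16, 15, 14, 15, 14, 13, 14, 16, 12, 13, 16, 17, 14, 14, 18, 15, 29, 120, 147, 148, 148, 145, 51, 12, 16, 11]
```

The drum edge is at 207 px against 206.7 predicted. The skirt and top-face edges fit a filler tilt of about 19° on the 20° nipple, with the collar on its stop, so I'm handing in.

```bash
python3 -c "
from rig import env,order
print(order.finish_job())"
```

```text
the job is handed in; nothing more can be done
None
```

I handed the job in at about 19 s, but no verdict came back. By my checks the cartridge stands fully home in the socket and released. The filler is still gripped, pressed on the nipple about 1° off square, with the collar through its snap and on its stop.

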